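# Make up two specimen collection kits

### The arm

A 6-joint arm with a two-finger parallel gripper is mounted at the origin on the work surface. World frame = base frame: x ahead of the robot, y to its left, z up, the work surface at z = 0. Lengths are in m, angles in rad, forces in N, time in s.
With the tool pointing down it reaches from about 0.275 to 0.825 m from the base axis. Payload 5.2 kg.
Tool frame: the origin (TCP) lies midway between the tips of the shut fingers; the grasp point (between the pads) lies 19 mm behind it; z points along the fingers, y is the direction in which the jaws open and shut (so a half turn about z gives the same grasp; the last joint's range is limited). The gripper opens to 93 mm and grips with 3 to 60 N. Pads are 15 mm wide; open, the fingers measure 128 mm over their backs; the gripper's body (75 mm by 188 mm) begins 65 mm behind the grasp point.
Start: joints at [1.008, 0.259, 1.535, -0, 1.348, -0.203], TCP at [0.194, 0.515, 0.219] pointing down, gripper open.
Joint ranges: [-3.14, 3.14], [-0.91, 2.08], [0.19, 2.58], [-1.22, 4.36], [0.22, 2.71], [-3.12, 3.12]. Speed limits (rad/s): [2.57, 2.57, 3.14, 3.14, 3.14, 3.14].

### API

Orientations are given as a unit quaternion [w, x, y, z].
In Python, from station import * gives the robot as it stands.
- The arm moves only by the tool step_arm, never from a script. Its argument "targets" is a list of rows, each an object of numbers: "tx", "ty", "tz": the shift along the tool's x, y, z in m; "twist": the turn about the tool's z in rad. In form: [{"tx": .., "ty": .., "tz": .., "twist": ..}, ...]. A call has 1 to 12 rows; each row is the pose to reach, as a shift and turn from the pose commanded when the call began, along the tool's axes at that moment; what a row does not reach only later rows make up. A row lasts 1/8 s, in which the tool goes at most 62.5 mm and 10.7 degrees, less where a joint would pass 70% of its speed; a pose out of reach is approached as far as the arm can. A call with a gripper value outside its range is refused whole. "hand" is the gripper's target within -1 to 1 (shut at 1, half-way at 0, fully open at -1), set as the call begins (left out, the last holds). The fingers move at their own pace and stop on an object; the grip force is fixed at half the most. Time passes only in rows, so rows that repeat a pose let the fingers close. It gives the time, the measured TCP pose, the force and the opening at its end, in the units of the state.
- observe(): the state, without advancing time (a new reading comes with each control period).
- get_image(name): name is "side" or "top" or "wrist"; returns a dict with "img" (400x640x3 uint8, red, green, blue), "vfov" (degrees; the focal length in pixels is half the picture's height over the tangent of half this angle, whatever the lens; pixels are square), "cx", "cy" (the principal point, pixels), "k1" (the pictures are not rectified: a ray, as slopes to the right and down, at radius r is drawn at 1 + k1 r^2 times it, then the intrinsics apply), "cam_to_world" (4x4, takes a point from camera to world coordinates); the wrist camera has in their place "tool_from_camera" (4x4, takes a point from camera to tool coordinates, whose origin is the TCP and whose axes are the flange's). Camera axes: x right, y down, z forward; pixel columns grow to the right and rows downward; lengths in m; the calibration is good to about 2 mm. A picture is of the moment at which its call begins: read the wrist's pose just before it. There is no depth.
- job_done(): hands the job in, once; it reports no verdict.
The state is a dict: "clock": time; "joint_pos": joint angles; "joint_velocities": joint speeds; "joint_efforts": joint torques, N m; "eef_pos": TCP position; "tool_rot": TCP orientation; "contact_force": force on the tool from outside, world axes, zero at the start; "moment": the same for the moment, N m; "width": opening from 0.0 (shut) to 1.0 (fully open).
Only numpy, scipy, OpenCV 4.12 (cv2) and the standard library are available. Lean on these libraries where they do the work, as an engineer would, in place of code of your own. Each camera call takes 0.05 s, during which the arm holds its last target.

### The job

Make up two specimen collection kits from the stock standing on the bench: the teal tray gets the yellow-lidded jar, the green-capped tube and the amber dropper bottle, and the orange tray gets the red-lidded jar and the purple-capped tube. In each tray the jar stands in the wide cell and the other things in the small cells, one to a cell, whichever small cell you like. Set each thing down upright on the tray floor without dropping it, knock nothing over, and leave the blue-lidded jar, the wire rack and the timer where they are.

Things in the scene. Friction and masses are not known exactly. Their poses are not given: they have to be found in the camera images.
- jar_yellow: Specimen jar, upright, loose, about 70 g: clear pale body 42 mm in diameter and 50 mm high under a yellow screw lid 45 mm in diameter and 18 mm high (68 mm in all). Round, so its yaw does not matter. Origin: centre of its underside; z up.
- jar_red: Specimen jar, upright, loose, about 70 g: clear pale body 42 mm in diameter and 50 mm high under a red screw lid 45 mm in diameter and 18 mm high (68 mm in all). Round, so its yaw does not matter. Origin: centre of its underside; z up.
- jar_blue: Specimen jar, upright, loose, about 70 g: clear pale body 42 mm in diameter and 50 mm high under a blue screw lid 45 mm in diameter and 18 mm high (68 mm in all). Round, so its yaw does not matter. Origin: centre of its underside; z up. Not wanted in either kit.
- tube_green: Flat-based universal tube, standing upright, loose, about 45 g: clear pale body 28 mm in diameter and 65 mm high under a green cap 30 mm in diameter and 20 mm high (85 mm in all). Round. Origin: centre of its underside; z up.
- tube_purple: Flat-based universal tube, standing upright, loose, about 45 g: clear pale body 28 mm in diameter and 65 mm high under a purple cap 30 mm in diameter and 20 mm high (85 mm in all). Round. Origin: centre of its underside; z up.
- dropper_bottle: Amber glass dropper bottle, upright, loose, about 60 g: body 32 mm in diameter and 46 mm high, then a neck and a white cap 22 mm in diameter from 49 to 75 mm above its base (75 mm in all). Round. Origin: centre of its underside; z up.
- tray_teal: Teal open kit tray, fixed to the bench, 178 mm long (its x) by 70 mm wide (its y), outer walls and two cross walls 4 mm thick and 22 mm high, floor 4 mm thick. Three cells in a row along x, each 62 mm wide in y and centred on y = 0: the wide cell, 62 mm long, is centred at x = -54 mm; the two small cells, 50 mm long each, at x = +6 mm and x = +60 mm. Origin: centre of its underside; z up.
- tray_orange: Orange open kit tray, fixed to the bench, 178 mm long (its x) by 70 mm wide (its y), outer walls and two cross walls 4 mm thick and 22 mm high, floor 4 mm thick. Three cells in a row along x, each 62 mm wide in y and centred on y = 0: the wide cell, 62 mm long, is centred at x = -54 mm; the two small cells, 50 mm long each, at x = +6 mm and x = +60 mm. Origin: centre of its underside; z up.
- tube_rack: Bystander: loose steel wire test-tube rack, 90 mm (its x) by 200 mm (its y), 70 mm high, with a few thin white-capped tubes in it that reach 84 mm. Origin: centre of its underside.
- timer: Bystander: loose white bench timer lying flat, 60 mm (its x) by 75 mm (its y), 22 mm high. Origin: centre of its underside.

How it is judged:
At the end, for the whole second after the job is handed in: Each thing stands in its cell: jars within 12 mm, others 15 mm of the cell centre along the tray, 22 mm across; base under 9 mm above the tray underside, tilt under 0.1 rad, under 0.03 m/s, released. Blue-lidded jar (upright), rack and timer within 20 mm of their starts (x of jar_yellow in the frame of tray_teal between -0.066 and -0.042 m and y of jar_yellow in the frame of tray_teal between -0.022 and 0.022 m and z of each of jar_yellow, tube_green, dropper_bottle in the frame of tray_teal below 0.009 m and angle between each of jar_yellow, tube_green, dropper_bottle, jar_red, tube_purple, jar_blue's own z axis and vertical below 0.1 rad and linear speed of each of jar_yellow, tube_green, dropper_bottle, jar_red, tube_purple below 0.03 m/s and (x of tube_green in the frame of tray_teal between -0.009 and 0.021 m or x of tube_green in the frame of tray_teal between 0.045 and 0.075 m) and y of tube_green in the frame of tray_teal between -0.022 and 0.022 m and (x of dropper_bottle in the frame of tray_teal between -0.009 and 0.021 m or x of dropper_bottle in the frame of tray_teal between 0.045 and 0.075 m) and y of dropper_bottle in the frame of tray_teal between -0.022 and 0.022 m and x of jar_red in the frame of tray_orange between -0.066 and -0.042 m and y of jar_red in the frame of tray_orange between -0.022 and 0.022 m and z of each of jar_red, tube_purple in the frame of tray_orange below 0.009 m and (x of tube_purple in the frame of tray_orange between -0.009 and 0.021 m or x of tube_purple in the frame of tray_orange between 0.045 and 0.075 m) and y of tube_purple in the frame of tray_orange between -0.022 and 0.022 m and distance of each of jar_blue, tube_rack, timer from where it was at the start of the episode below 0.02 m); the robot touches nothing.
It fails at once if a jar, tube or bottle is knocked over (tilted more than 0.6 rad) (angle between any of jar_yellow, tube_green, dropper_bottle, jar_red, tube_purple, jar_blue's own z axis and vertical above 0.6 rad).
It fails at once if a thing is dropped (moves faster than 0.7 m/s with its base less than 20 mm above the bench) ((height (world z) of jar_yellow below 0.02 m and linear speed of jar_yellow above 0.7 m/s) or (height (world z) of tube_green below 0.02 m and linear speed of tube_green above 0.7 m/s) or (height (world z) of dropper_bottle below 0.02 m and linear speed of dropper_bottle above 0.7 m/s) or (height (world z) of jar_red below 0.02 m and linear speed of jar_red above 0.7 m/s) or (height (world z) of tube_purple below 0.02 m and linear speed of tube_purple above 0.7 m/s) or (height (world z) of jar_blue below 0.02 m and linear speed of jar_blue above 0.7 m/s)).
It fails at once if the blue-lidded jar, the wire rack or the timer is moved more than 20 mm (distance of any of jar_blue, tube_rack, timer from where it was at the start of the episode above 0.02 m).
It also fails if it takes over 115 s, if anything falls off the work surface, if the arm or the gripper's body presses on something with over 40 N, if the wrist force passes 120 N, or if a joint passes its speed limit or range.

## Working session

There is one attempt and no reset: what is moved stays moved. The work goes in short steps, Python scripts to look and compute and a tool call to move; the robot and the scene stay as the last step left them, time stands still between calls to the robot, and variables do not carry over. Pictures are saved under pics/ and viewed, and the job is handed in when it is done.

Besides the shell and the picture viewer there is one more tool, called after "Emit:" in YAML: its name, and indented under it one key for each argument. step_arm: Moves the arm, as the interface text tells. Its arguments: {"type":"object","properties":{"targets":{"type":"array"},"hand":{"type":"number"}},"required":["targets"]}

```bash
ls; mkdir -p pics
python3 - <<'E'
from station import *
import cv2
print(observe())
for n in ("side","top","wrist"):
    d=get_image(n)
    cv2.imwrite(f"pics/{n}0.png",d["img"][:,:,::-1])
    print(n,{k:(v.tolist() if hasattr(v,'tolist') else v) for k,v in d.items() if k!="img"})
E
```

```text
pics
{'clock': 0.0, 'joint_pos': array([ 1.00822735e+00,  2.59339216e-01,  1.53604871e+00, -1.96232432e-05,
        1.34799355e+00, -2.02784964e-01]), 'joint_velocities': array([ 0.00098985, -0.00159117,  0.000115  , -0.00051286,  0.00074015,
        0.00039725]), 'joint_efforts': array([-1.43811554e-03, -4.37304139e+01, -2.83993238e+01,  7.15197832e-02,
        4.13061655e-02, -1.34416505e-04]), 'eef_pos': array([0.19332734, 0.51433493, 0.21783354]), 'tool_rot': array([-3.25102142e-04,  1.78921109e-01,  9.83863017e-01, -8.33288275e-04]), 'contact_force': array([ 0.18024611, -1.03765419,  0.18044577]), 'moment': array([-0.0182648 , -0.03619516,  0.05211054]), 'width': 0.9983294811280138}
side {'vfov': 54.004889491290875, 'cx': 318.4499548055268, 'cy': 191.57206384017766, 'k1': 0.026177945650104957, 'cam_to_world': [[0.9970751652177693, -0.046720841238465684, 0.06048369945636487, 0.5405383171504141], [-0.07514262663171134, -0.7437653059370419, 0.6642038507470922, -0.6011072510926193], [0.013953514569634813, -0.66680606826749, -0.7451006420295222, 0.7193770373139527], [0.0, 0.0, 0.0, 1.0]]}
top {'vfov': 53.28203524651059, 'cx': 315.3124552158104, 'cy': 198.59793146300063, 'k1': -0.043516793552071685, 'cam_to_world': [[-0.028729064011107835, -0.9878213493888378, 0.1529170447421131, 0.4978225213888143], [-0.9988360866472755, 0.03429910923671861, 0.033912285631088286, -0.011985537765827982], [-0.03874419817472726, -0.15176479432722, -0.9876569922349633, 0.7992908198207184], [0.0, 0.0, 0.0, 1.0]]}
wrist {'vfov': 67.61031728995697, 'cx': 316.9665627798493, 'cy': 198.15038286119812, 'k1': -0.02981489791993424, 'tool_from_camera': [[0.0011163744395343634, -0.9668341925146993, -0.2554024234273378, 0.07132648450753123], [0.9999993590383803, 0.0011275598596304298, 0.00010262352734101445, 0.0011185971966438668], [0.0001887615855192673, -0.2554023742904699, 0.966834831590097, -0.16663364336891384], [0.0, 0.0, 0.0, 1.0]]}
```

View pics/top0.png

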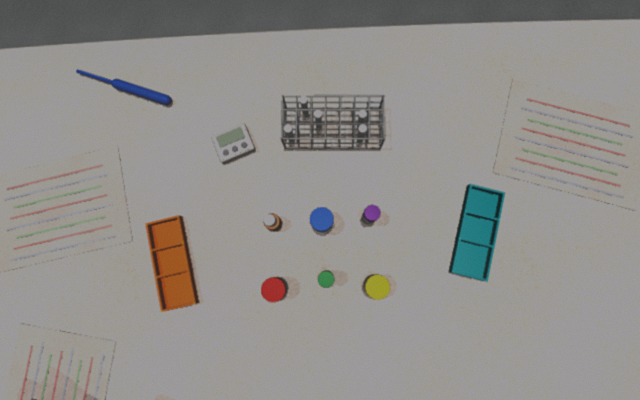

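View pics/side0.png

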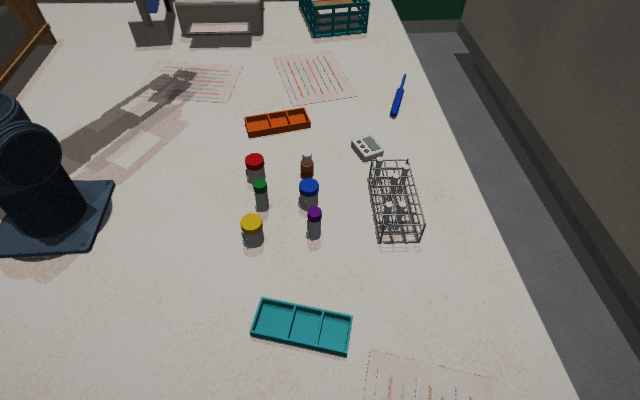

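View pics/wrist0.png

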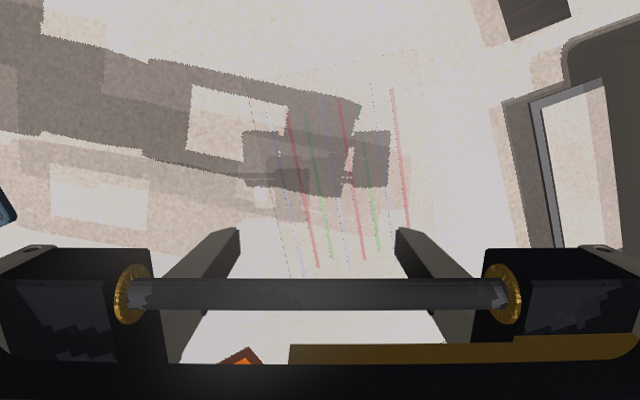

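```bash
cat > h.py <<'E'
import numpy as np, cv2
from station import *
def K(d):
    f=d["img"].shape[0]/2/np.tan(np.radians(d["vfov"]/2)); return f
def ray(d,uv):
    f=K(d); p=np.array([(uv[0]-d["cx"])/f,(uv[1]-d["cy"])/f])
    q=p.copy()
    for _ in range(20): q=p/(1+d["k1"]*(q@q))
    M=np.array(d["cam_to_world"]); return M[:3,3], M[:3,:3]@np.array([q[0],q[1],1.])
def plane(d,uv,z):
    o,r=ray(d,uv); return o+r*(z-o[2])/r[2]
def proj(d,P):
    M=np.array(d["cam_to_world"]); c=M[:3,:3].T@(np.asarray(P)-M[:3,3]); q=c[:2]/c[2]; q=q*(1+d["k1"]*(q@q)); f=K(d); return q*f+[d["cx"],d["cy"]]
HSV={'yellow':((22,120,90),(35,255,255)),'red':((0,190,80),(4,255,255)),'blue':((105,150,80),(125,255,255)),'green':((55,120,50),(75,255,255)),
'purple':((128,120,50),(150,255,255)),'teal':((82,120,40),(98,255,255)),'orange':((6,170,60),(16,255,255))}
def masks(d,n):
    h=cv2.cvtColor(d["img"],cv2.COLOR_RGB2HSV); m=cv2.inRange(h,*HSV[n])
    if n=='red': m|=cv2.inRange(h,(172,150,80),(180,255,255))
    return m
def blob(d,n,amin=60):
    m=cv2.morphologyEx(masks(d,n),cv2.MORPH_CLOSE,np.ones((3,3)))
    c,_=cv2.findContours(m,cv2.RETR_EXTERNAL,cv2.CHAIN_APPROX_NONE)
    return sorted([x for x in c if cv2.contourArea(x)>amin],key=cv2.contourArea,reverse=True)
def wcam(w,s):
    from scipy.spatial.transform import Rotation as R
    q=s["tool_rot"]; T=np.eye(4); T[:3,:3]=R.from_quat([q[1],q[2],q[3],q[0]]).as_matrix(); T[:3,3]=s["eef_pos"]
    w["cam_to_world"]=T@np.array(w["tool_from_camera"]); return w
E
python3 - <<'E'
from h import *
D={n:get_image(n) for n in("top","side")}
for n,h in dict(yellow=.068,red=.068,blue=.068,green=.085,purple=.085).items():
    zl=h-(.009 if h<.07 else .010)
    for v,d in D.items():
        for c in blob(d,n,40)[:2]:
            m=cv2.moments(c);u=(m['m10']/m['m00'],m['m01']/m['m00'])
            print(n,v,np.round(u,1),cv2.boundingRect(c),plane(d,u,h).round(4)[:2],plane(d,u,zl).round(4)[:2])
for n in("teal","orange"):
    for v,d in D.items():
        c=max([c for c in blob(d,n) ],key=lambda c:cv2.contourArea(c) if not(v=='side' and n=='teal' and cv2.boundingRect(c)[1]<60) else 0)
        r=cv2.minAreaRect(c); b=cv2.boxPoints(r)
        hull=cv2.convexHull(c); e=.02*cv2.arcLength(hull,True); q=cv2.approxPolyDP(hull,e,True)[:,0]
        P=np.array([plane(d,u,.022)[:2] for u in q])
        print(n,v,q.tolist(),P.round(4).tolist(),P.mean(0).round(4),np.linalg.norm(P-np.roll(P,1,0),axis=1).round(4))
top=D["top"]["img"]
cv2.imwrite("pics/crop1.png",cv2.resize(top[170:320,130:530],None,fx=2,fy=2,interpolation=cv2.INTER_CUBIC)[:,:,::-1])
a=cv2.resize(top[175:290,440:515],None,fx=5,fy=5,interpolation=cv2.INTER_CUBIC);b=cv2.resize(top[205:320,140:215],None,fx=5,fy=5,interpolation=cv2.INTER_CUBIC)
cv2.imwrite("pics/crop2.png",np.hstack([a,b])[:,:,::-1])
E
```

```text
yellow top [376.9 286.5] (365, 275, 25, 24) [ 0.4479 -0.0927] [ 0.4473 -0.0937]
yellow side [250.8 221.5] (240, 213, 22, 18) [ 0.4468 -0.0949] [ 0.4455 -0.0879]
red top [268.8 291.8] (262, 279, 18, 22) [0.4437 0.102 ] [0.443  0.1034]
red side [253.8 159.2] (245, 153, 18, 13) [0.4467 0.0929] [0.4454 0.1025]
blue top [135.9  89.6] (77, 70, 93, 34) [0.8442 0.3658] [0.8484 0.3705]
blue top [321.3 218.9] (311, 208, 22, 23) [0.5728 0.0031] [0.5737 0.0033]
blue side [308.5 184.7] (299, 178, 20, 14) [0.5725 0.0018] [0.573  0.0101]
blue side [397.4  99.5] (391, 74, 15, 41) [0.8422 0.3136] [0.8464 0.3262]
green top [325.5 278.7] (319, 271, 14, 16) [ 0.4652 -0.0013] [ 0.4647 -0.0012]
green side [259.2 183.2] (253, 179, 13, 10) [ 0.4637 -0.0027] [0.4625 0.0068]
purple top [371.6 212.6] (364, 205, 16, 16) [ 0.5795 -0.0879] [ 0.5806 -0.089 ]
purple side [314.1 211.2] (308, 206, 13, 12) [ 0.5788 -0.0897] [ 0.5794 -0.0816]
teal top [[469, 185], [504, 193], [487, 280], [451, 271]] [[0.6347, -0.2885], [0.6164, -0.3558], [0.4503, -0.3073], [0.4695, -0.2402]] [ 0.5427 -0.2979] [0.1722 0.0697 0.173  0.0698]
teal side [[261, 298], [352, 316], [346, 354], [251, 335]] [[0.467, -0.2447], [0.636, -0.2924], [0.6165, -0.3598], [0.451, -0.3149]] [ 0.5426 -0.3029] [0.072  0.1756 0.0702 0.1715]
orange top [[177, 216], [195, 302], [162, 310], [146, 224]] [[0.5926, 0.2922], [0.4241, 0.2532], [0.41, 0.3184], [0.5785, 0.3556]] [0.5013 0.3048] [0.0649 0.173  0.0667 0.1725]
orange side [[309, 127], [252, 137], [245, 117], [304, 108]] [[0.589, 0.2635], [0.4323, 0.2297], [0.4093, 0.3186], [0.5795, 0.3519]] [0.5025 0.2909] [0.0889 0.1603 0.0918 0.1735]
```

View pics/crop2.png

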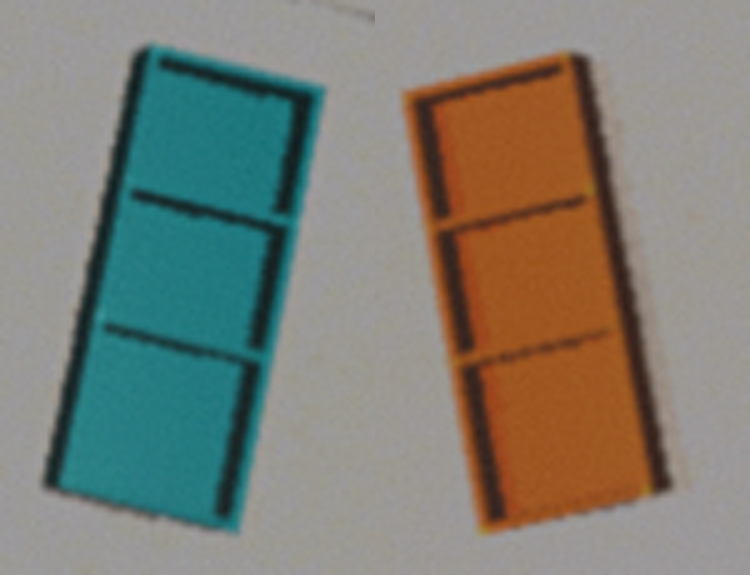

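View pics/crop1.png

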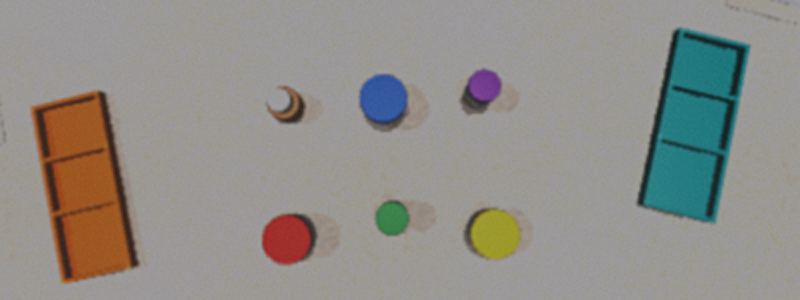

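Run:
```python
from h import *
D={n:get_image(n) for n in("top","side")}
d=D["top"]; hsv=cv2.cvtColor(d["img"],cv2.COLOR_RGB2HSV)
m=((hsv[:,:,0]<8)|(hsv[:,:,0]>170))&(hsv[:,:,1]>130)
m=m.astype(np.uint8)*255
for c in cv2.findContours(m,0,1)[0]:
    if cv2.contourArea(c)>100: print("red",cv2.boundingRect(c),cv2.minEnclosingCircle(c),plane(d,cv2.minEnclosingCircle(c)[0],.068).round(4))
def pts(n,d,L,z):
    P=np.array([plane(d,u,z)[:2] for u in L]); print(n,P.round(4).tolist(),P.mean(0).round(4),np.linalg.norm(P-np.roll(P,1,0),axis=1).round(4)); return P
for n,L in dict(teal=[(470.6,183.6),(504.6,192.6),(487.6,280.6),(451.6,272.2)],orange=[(145.2,223),(178.2,215),(194.2,303),(161.2,311.2)]).items():
    P=pts(n,d,L,.022)
    a=(P[0]+P[1]-P[2]-P[3]); a/=np.linalg.norm(a); c=P.mean(0); print(n,np.degrees(np.arctan2(a[1],a[0])).round(1),[(c+a*t).round(4).tolist() for t in(-.054,.006,.06)])
a=cv2.resize(d["img"][200:245,250:300],None,fx=8,fy=8,interpolation=cv2.INTER_CUBIC)
s=D["side"]["img"]
b=cv2.resize(s[145:190,285:335],None,fx=8,fy=8,interpolation=cv2.INTER_CUBIC)
cv2.imwrite("pics/drop.png",np.hstack([a,b])[:,:,::-1])
```

```text
red (261, 278, 25, 24) ((273.2407531738281, 289.3395080566406), 12.352947235107422) [0.4479 0.0939 0.068 ]
teal [[0.6374, -0.2919], [0.6172, -0.357], [0.4491, -0.3083], [0.4672, -0.2412]] [ 0.5427 -0.2996] [0.1776 0.0682 0.1749 0.0696]
teal -16.4 [[0.4909, -0.2844], [0.5485, -0.3013], [0.6003, -0.3165]]
orange [[0.5805, 0.3573], [0.5945, 0.2898], [0.4222, 0.2547], [0.4077, 0.3199]] [0.5012 0.3054] [0.1768 0.069  0.1759 0.0668]
orange 11.9 [[0.4484, 0.2943], [0.5071, 0.3067], [0.56, 0.3178]]
```

View pics/drop.png

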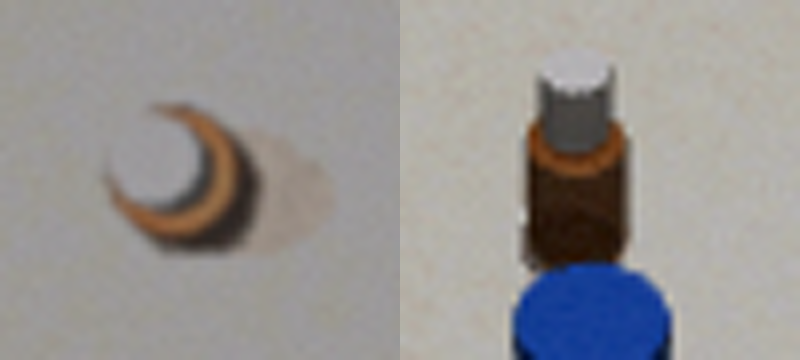

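```bash
python3 - <<'E'
from h import *
D={n:get_image(n) for n in("top","side")}
print(plane(D["top"],(269.2,219.8),.075),plane(D["side"],(306.4,153.5),.075))
from scipy.spatial.transform import Rotation as R
s=observe();q=s["tool_rot"];print(R.from_quat([q[1],q[2],q[3],q[0]]).as_matrix().round(4),s["eef_pos"],s["clock"])
E
cat >> h.py <<'E'
def to(x,y,z,p=None):
    "tool shift from measured pose to world xyz (fixed heading)"
    from scipy.spatial.transform import Rotation as R
    s=observe();q=s["tool_rot"]; M=R.from_quat([q[1],q[2],q[3],q[0]]).as_matrix()
    p=s["eef_pos"] if p is None else p
    d=M.T@(np.array([x,y,z])-p); return d.round(4)
A=np.radians(159.4)
def leg(a,b):
    "tool shift for world move a->b"
    d=np.array(b)-np.array(a); return np.round([d[0]*np.cos(A)+d[1]*np.sin(A), d[0]*np.sin(A)-d[1]*np.cos(A), -d[2]],4)
E
python3 -c "
from h import *
print(to(.4475,.094,.15),to(.4475,.094,.15,np.array([.194,.515,.219])),leg((.194,.515,.219),(.4475,.094,.15)))"
```

```text
[0.57357398 0.09860228 0.075     ] [0.57310491 0.09794855 0.075     ]
[[-9.360e-01  3.521e-01 -1.000e-04]
 [ 3.521e-01  9.360e-01 -1.000e-04]
 [ 0.000e+00 -2.000e-04 -1.000e+00]] [0.19359666 0.51474802 0.21858499] 0.45
[-0.3858 -0.3044  0.0686] [-0.3855 -0.3048  0.069 ] [-0.3854 -0.3049  0.069 ]
```

Emit:
step_arm:
  targets:
    - {"tx":-0.386,"ty":-0.305,"tz":0.069}
    - {"tx":-0.386,"ty":-0.305,"tz":0.069}
    - {"tx":-0.386,"ty":-0.305,"tz":0.069}
    - {"tx":-0.386,"ty":-0.305,"tz":0.069}
    - {"tx":-0.386,"ty":-0.305,"tz":0.069}
    - {"tx":-0.386,"ty":-0.305,"tz":0.069}
    - {"tx":-0.386,"ty":-0.305,"tz":0.069}
    - {"tx":-0.386,"ty":-0.305,"tz":0.069}
    - {"tx":-0.386,"ty":-0.305,"tz":0.069}
    - {"tx":-0.386,"ty":-0.305,"tz":0.069}
    - {"tx":-0.386,"ty":-0.305,"tz":0.069}
    - {"tx":-0.386,"ty":-0.305,"tz":0.069}
  hand: -0.4

```text
invalid input
```

Run:
```python
from h import *
s=observe();w=wcam(get_image("wrist"),s);print(s["eef_pos"],s["width"],s["tool_rot"])
cv2.imwrite("pics/w1.png",w["img"][:,:,::-1])
print(to(.4475,.094,.04))
for n,P in dict(red=(.4475,.094,.068),green=(.4645,-.002,.085),drop=(.5733,.098,.075),blue=(.573,.003,.068)).items(): print(n,proj(w,P).round(0))
```

```text
[0.19359666 0.51474802 0.21858499] 0.9993206643413303 [-2.81235914e-05  1.78913443e-01  9.83864814e-01 -7.89898972e-05]
[-0.3858 -0.3044  0.1787]
red [109. 443.]
green [ 55. 476.]
drop [152. 502.]
blue [104. 508.]
```

View pics/w1.png

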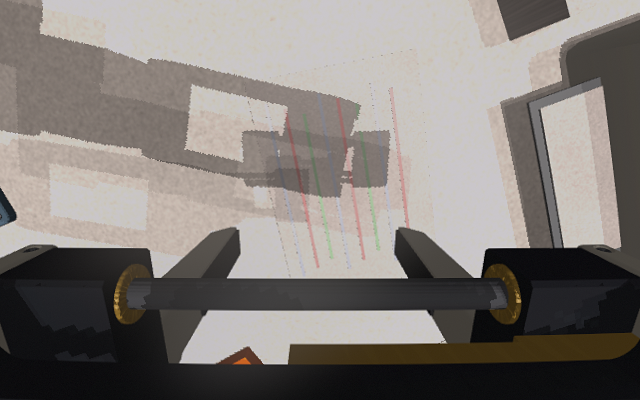

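Emit:
step_arm:
  targets:
    - {"tx":-0.386,"ty":-0.305,"tz":0.069,"twist":0}
    - {"tx":-0.386,"ty":-0.305,"tz":0.069,"twist":0}
    - {"tx":-0.386,"ty":-0.305,"tz":0.069,"twist":0}
    - {"tx":-0.386,"ty":-0.305,"tz":0.069,"twist":0}
    - {"tx":-0.386,"ty":-0.305,"tz":0.069,"twist":0}
    - {"tx":-0.386,"ty":-0.305,"tz":0.069,"twist":0}
    - {"tx":-0.386,"ty":-0.305,"tz":0.069,"twist":0}
    - {"tx":-0.386,"ty":-0.305,"tz":0.069,"twist":0}
    - {"tx":-0.386,"ty":-0.305,"tz":0.069,"twist":0}
    - {"tx":-0.386,"ty":-0.305,"tz":0.069,"twist":0}
    - {"tx":-0.386,"ty":-0.305,"tz":0.069,"twist":0}
    - {"tx":-0.386,"ty":-0.305,"tz":0.069,"twist":0}
  hand: -0.4

```text
clock: 2.0
eef_pos: [0.447, 0.0947, 0.1499]
tool_rot: [0.0, 0.178, 0.984, 0.0]
contact_force: [0.2, 1.0, 0.1]
width: 0.699
```

Run:
```python
from h import *
s=observe();w=wcam(get_image("wrist"),s);print(s["eef_pos"],s["width"],s["tool_rot"])
cv2.imwrite("pics/w2.png",w["img"][:,:,::-1])
for n,P in dict(red=(.4475,.094,.068),green=(.4645,-.002,.085),drop=(.5733,.098,.075),blue=(.573,.003,.068)).items(): print(n,proj(w,P).round(0))
```

```text
[0.4470104  0.09465856 0.14993477] 0.6994929160161311 [1.82876996e-04 1.77793621e-01 9.84067776e-01 8.74736780e-05]
red [315. 205.]
green [217. 266.]
drop [365. 325.]
blue [274. 348.]
```

View pics/w2.png

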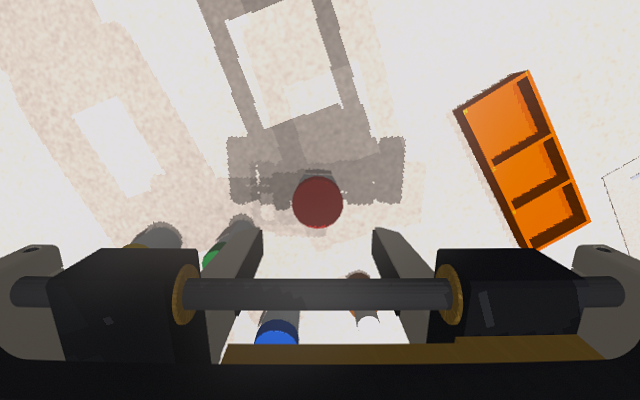

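Emit:
step_arm:
  targets:
    - {"tx":0,"ty":0,"tz":0.04,"twist":0}
    - {"tx":0,"ty":0,"tz":0.075,"twist":0}
    - {"tx":0,"ty":0,"tz":0.1,"twist":0}
    - {"tx":0,"ty":0,"tz":0.11,"twist":0}
    - {"tx":0,"ty":0,"tz":0.11,"twist":0}
  hand: -0.4

```text
clock: 2.68
eef_pos: [0.4473, 0.0938, 0.0396]
tool_rot: [-0.0, 0.179, 0.984, -0.0]
contact_force: [0.8, 0.1, 0.5]
width: 0.7
```

Emit:
step_arm:
  targets:
    - {"tx":0,"ty":0,"tz":0,"twist":0}
    - {"tx":0,"ty":0,"tz":0,"twist":0}
    - {"tx":0,"ty":0,"tz":0,"twist":0}
    - {"tx":0,"ty":0,"tz":0,"twist":0}
    - {"tx":0,"ty":0,"tz":0,"twist":0}
  hand: 1

```text
clock: 3.3
eef_pos: [0.4483, 0.0934, 0.0404]
tool_rot: [0.001, 0.179, 0.984, 0.0]
contact_force: [0.4, 0.4, 5.7]
width: 0.477
```

Run:
```python
from h import *
s=observe();print(s["eef_pos"],s["width"],s["width"]*93)
p=[.4475,.094,.04]
# release heights: +4 mm tray floor +1
print("lift tz -.09; leg", leg((.447,.0945,0),(.4484,.2943,0)), "lower .085")
```

```text
[0.44830311 0.09339383 0.04036776] 0.47699907761484656 44.36091421818073
lift tz -.09; leg [ 0.069   0.1875 -0.    ] lower .085
```

Emit:
step_arm:
  targets:
    - {"tx":0,"ty":0,"tz":-0.02,"twist":0}
    - {"tx":0,"ty":0,"tz":-0.05,"twist":0}
    - {"tx":0,"ty":0,"tz":-0.07,"twist":0}
    - {"tx":0.012,"ty":0.033,"tz":-0.07,"twist":0}
    - {"tx":0.028,"ty":0.076,"tz":-0.07,"twist":0}
    - {"tx":0.044,"ty":0.12,"tz":-0.07,"twist":0}
    - {"tx":0.058,"ty":0.158,"tz":-0.07,"twist":0}
    - {"tx":0.067,"ty":0.18,"tz":-0.07,"twist":0}
    - {"tx":0.069,"ty":0.1875,"tz":-0.07,"twist":0}
    - {"tx":0.069,"ty":0.1875,"tz":-0.07,"twist":0}

```text
clock: 4.55
eef_pos: [0.4487, 0.2929, 0.1093]
tool_rot: [-0.0, 0.179, 0.984, -0.0]
contact_force: [-0.6, 0.3, 0.0]
width: 0.474
```

Run:
```python
from h import *
s=observe();print(s["eef_pos"],s["width"],s["contact_force"]);print(to(.4484,.2943,.0455))
s=observe();w=wcam(get_image("wrist"),s)
cv2.imwrite("pics/w3.png",w["img"][:,:,::-1])
d=get_image("side");cv2.imwrite("pics/s3.png",d["img"][:,:,::-1])
```

```text
[0.44873092 0.29293686 0.10931433] 0.47431886732755396 [-6.39750621e-01  2.50218381e-01  5.71286297e-04]
[0.0008 0.0012 0.0638]
```

View pics/w3.png

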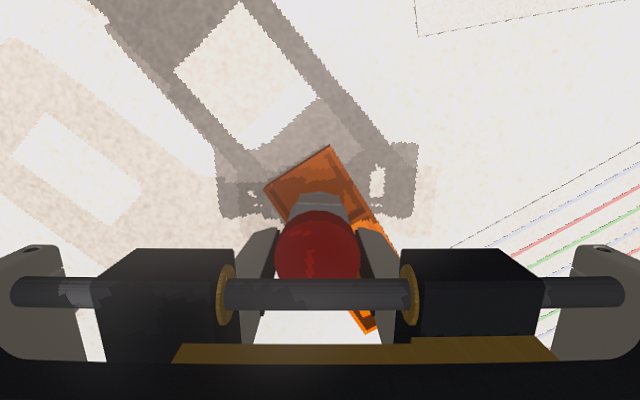

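View pics/s3.png

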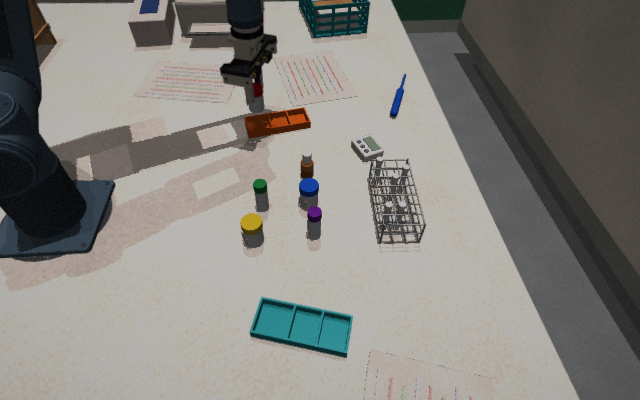

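Run:
```python
from h import *
w=get_image("wrist");s=dict(eef_pos=np.array([.44701,.09466,.14993]),tool_rot=np.array([0,.1778,.98407,0]));w=wcam(w,s)
L=[(526,70),(453,108),(529,251),(590,221)]
P=np.array([plane(w,u,.022)[:2] for u in L]);print(P.round(4),P.mean(0),np.linalg.norm(P-np.roll(P,1,0),axis=1).round(3))
```

```text
[[0.4056 0.3195]
 [0.4155 0.2459]
 [0.5898 0.289 ]
 [0.5791 0.3584]] [0.49747359 0.30321235] [0.178 0.074 0.18  0.07 ]
```

Emit:
step_arm:
  targets:
    - {"tx":0.0005,"ty":0.001,"tz":0.03,"twist":0}
    - {"tx":0.0005,"ty":0.001,"tz":0.05,"twist":0}
    - {"tx":0.0005,"ty":0.001,"tz":0.058,"twist":0}
    - {"tx":0.0005,"ty":0.001,"tz":0.062,"twist":0}
    - {"tx":0.0005,"ty":0.001,"tz":0.064,"twist":0}
    - {"tx":0.0005,"ty":0.001,"tz":0.064,"twist":0}

```text
clock: 5.45
eef_pos: [0.4493, 0.2944, 0.0461]
tool_rot: [0.0, 0.179, 0.984, 0.0]
contact_force: [-1.0, -0.8, -0.6]
width: 0.476
```

Emit:
step_arm:
  targets:
    - {"tx":0,"ty":0,"tz":0,"twist":0}
    - {"tx":0,"ty":0,"tz":0,"twist":0}
    - {"tx":0,"ty":0,"tz":0,"twist":0}
    - {"tx":0,"ty":0,"tz":0,"twist":0}
    - {"tx":0,"ty":0,"tz":-0.02,"twist":0}
    - {"tx":0,"ty":0,"tz":-0.06,"twist":0}
    - {"tx":0,"ty":0,"tz":-0.105,"twist":0}
    - {"tx":0,"ty":0,"tz":-0.105,"twist":0}
  hand: -0.4

```text
clock: 6.45
eef_pos: [0.4513, 0.2954, 0.1545]
tool_rot: [0.003, 0.179, 0.984, 0.002]
contact_force: [0.2, -0.1, 0.2]
width: 0.7
```

Run:
```python
from h import *
s=observe();print(s["eef_pos"],s["width"]);print(to(.579,-.0888,.15))
w=wcam(get_image("wrist"),s)
cv2.imwrite("pics/w4.png",w["img"][:,:,::-1]);print(proj(w,(.4484,.2943,.072)))
for c in blob(w,"red",400)+blob(w,"orange",2000): print(cv2.minEnclosingCircle(c))
```

```text
[0.45128559 0.29536423 0.15448697] 0.7003529202395354
[-0.2547 -0.3147  0.0043]
[312.80108751 201.17937886]
((340.6749267578125, 213.18988037109375), 75.2939453125)
```

View pics/w4.png

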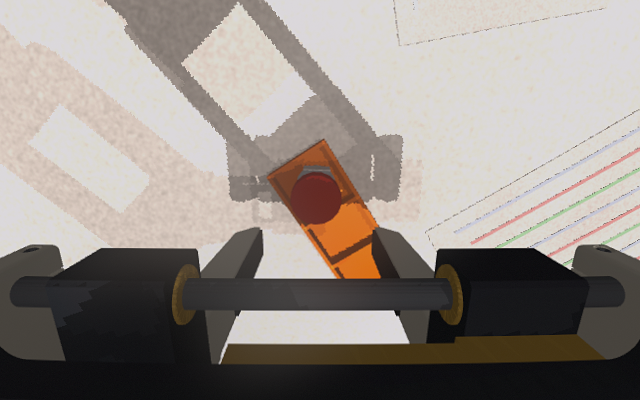

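Emit:
step_arm:
  targets:
    - {"tx":-0.025,"ty":-0.031,"tz":0,"twist":0}
    - {"tx":-0.06,"ty":-0.074,"tz":0,"twist":0}
    - {"tx":-0.098,"ty":-0.12,"tz":0,"twist":0}
    - {"tx":-0.135,"ty":-0.167,"tz":0,"twist":0}
    - {"tx":-0.17,"ty":-0.21,"tz":0,"twist":0}
    - {"tx":-0.205,"ty":-0.253,"tz":0,"twist":0}
    - {"tx":-0.235,"ty":-0.29,"tz":0,"twist":0}
    - {"tx":-0.25,"ty":-0.308,"tz":0.0,"twist":0}
    - {"tx":-0.2547,"ty":-0.3147,"tz":0.004,"twist":0}
    - {"tx":-0.2547,"ty":-0.3147,"tz":0.004,"twist":0}
    - {"tx":-0.2547,"ty":-0.3147,"tz":0.004,"twist":0}
  hand: -0.4

```text
clock: 7.88
eef_pos: [0.5759, -0.0882, 0.1465]
tool_rot: [-0.0, 0.178, 0.984, 0.0]
contact_force: [-0.4, -0.4, 0.9]
width: 0.697
```

Run:
```python
from h import *
s=observe();print(s["eef_pos"],s["width"]);print(to(.579,-.0888,.055))
w=wcam(get_image("wrist"),s)
cv2.imwrite("pics/w5.png",w["img"][:,:,::-1]);print(proj(w,(.579,-.0888,.085)))
for c in blob(w,"purple",100): print(cv2.minEnclosingCircle(c))
```

```text
[ 0.57594908 -0.08823691  0.14649735] 0.6966216712358312
[-0.0031  0.0005  0.0915]
[316.16601727 215.23112737]
```

View pics/w5.png

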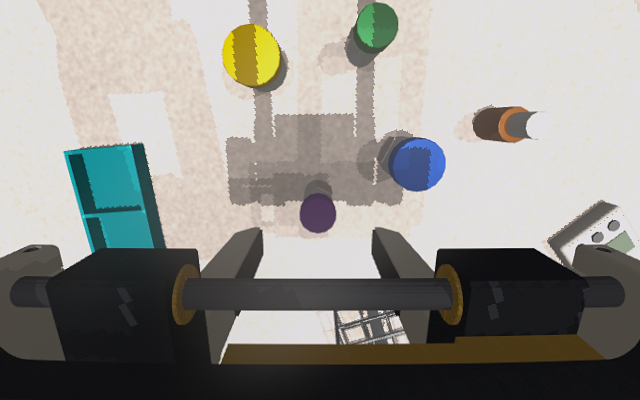

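Emit:
step_arm:
  targets:
    - {"tx":-0.003,"ty":0.0005,"tz":0.03,"twist":0}
    - {"tx":-0.003,"ty":0.0005,"tz":0.065,"twist":0}
    - {"tx":-0.003,"ty":0.0005,"tz":0.085,"twist":0}
    - {"tx":-0.003,"ty":0.0005,"tz":0.092,"twist":0}
    - {"tx":-0.003,"ty":0.0005,"tz":0.092,"twist":0}

```text
clock: 8.55
eef_pos: [0.5795, -0.0899, 0.0549]
tool_rot: [0.0, 0.178, 0.984, 0.0]
contact_force: [-0.2, 0.0, -0.4]
width: 0.699
```

Emit:
step_arm:
  targets:
    - {"tx":0,"ty":0,"tz":0,"twist":0}
    - {"tx":0,"ty":0,"tz":0,"twist":0}
    - {"tx":0,"ty":0,"tz":0,"twist":0}
    - {"tx":0,"ty":0,"tz":0,"twist":0}
    - {"tx":0,"ty":0,"tz":0,"twist":0}
    - {"tx":0,"ty":0,"tz":0,"twist":0}
  hand: 1

```text
clock: 9.3
eef_pos: [0.5796, -0.0906, 0.0549]
tool_rot: [0.0, 0.179, 0.984, -0.0]
contact_force: [0.5, -0.5, 0.6]
width: 0.315
```

Run:
```python
from h import *
s=observe();print(s["eef_pos"],s["width"]*93,s["contact_force"])
print(to(.5600,.3178,s["eef_pos"][2]+.105))
```

```text
[ 0.57955624 -0.09062933  0.05486044] 29.32137381509361 [ 0.51974189 -0.50580524  0.64225086]
[ 0.1621  0.3754 -0.1051]
```

Emit:
step_arm:
  targets:
    - {"tx":0,"ty":0,"tz":-0.02,"twist":0}
    - {"tx":0,"ty":0,"tz":-0.055,"twist":0}
    - {"tx":0,"ty":0,"tz":-0.09,"twist":0}
    - {"tx":0,"ty":0,"tz":-0.105,"twist":0}
    - {"tx":0.01,"ty":0.023,"tz":-0.105,"twist":0}
    - {"tx":0.027,"ty":0.062,"tz":-0.105,"twist":0}
    - {"tx":0.046,"ty":0.107,"tz":-0.105,"twist":0}
    - {"tx":0.066,"ty":0.152,"tz":-0.105,"twist":0}
    - {"tx":0.086,"ty":0.198,"tz":-0.105,"twist":0}
    - {"tx":0.106,"ty":0.244,"tz":-0.105,"twist":0}
    - {"tx":0.124,"ty":0.288,"tz":-0.105,"twist":0}
    - {"tx":0.141,"ty":0.326,"tz":-0.105,"twist":0}

```text
clock: 10.8
eef_pos: [0.5614, 0.266, 0.1584]
tool_rot: [-0.001, 0.179, 0.984, -0.0]
contact_force: [-0.5, -0.2, -0.7]
width: 0.313
```

Emit:
step_arm:
  targets:
    - {"tx":0.014,"ty":0.032,"tz":0,"twist":0}
    - {"tx":0.021,"ty":0.048,"tz":0,"twist":0}
    - {"tx":0.022,"ty":0.049,"tz":0.0,"twist":0}
    - {"tx":0.022,"ty":0.049,"tz":0.0,"twist":0}

```text
clock: 11.3
eef_pos: [0.5589, 0.3167, 0.1593]
tool_rot: [-0.0, 0.179, 0.984, -0.0]
contact_force: [0.5, -0.3, -0.3]
width: 0.316
```

Run:
```python
from h import *
s=observe();print(s["eef_pos"],s["width"]*93,s["contact_force"])
print(to(.5595,.3172,.0605))
w=wcam(get_image("wrist"),s)
cv2.imwrite("pics/w6.png",w["img"][:,:,::-1])
```

```text
[0.55891035 0.31673395 0.15930263] 29.347006268092315 [ 0.48589057 -0.30375785 -0.26379817]
[-0.0004  0.0007  0.0988]
```

View pics/w6.png

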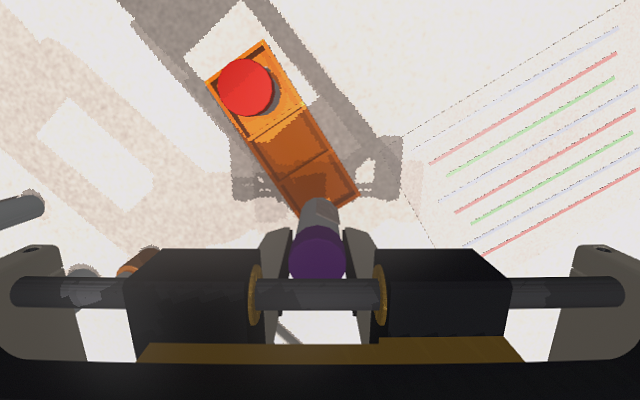

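Run:
```python
from h import *
s=observe();w=wcam(get_image("wrist"),s)
for P in [(.5945,.2898,.022),(.5805,.3573,.022),(.4222,.2547,.022),(.4077,.3199,.022),(.56,.3178,.004)]: print(P,proj(w,P).round(0))
for u in [(359,194),(206,83),(264,40)]: print(plane(w,u,.022).round(4))
print(plane(w,(246,87),.072))
```

```text
(0.5945, 0.2898, 0.022) [304. 228.]
(0.5805, 0.3573, 0.022) [359. 195.]
(0.4222, 0.2547, 0.022) [206.  82.]
(0.4077, 0.3199, 0.022) [262.  41.]
(0.56, 0.3178, 0.004) [317. 186.]
[0.5792 0.3572 0.022 ]
[0.4229 0.2546 0.022 ]
[0.4079 0.3218 0.022 ]
[0.44875733 0.29810374 0.072     ]
```

Emit:
step_arm:
  targets:
    - {"tx":0,"ty":0.0005,"tz":0.04,"twist":0}
    - {"tx":0,"ty":0.0005,"tz":0.065,"twist":0}
    - {"tx":0,"ty":0.0005,"tz":0.07,"twist":0}

```text
clock: 11.78
eef_pos: [0.5581, 0.3168, 0.0879]
tool_rot: [-0.002, 0.18, 0.984, -0.001]
contact_force: [-0.2, -0.0, -0.8]
width: 0.317
```

Emit:
step_arm:
  targets:
    - {"tx":0,"ty":0,"tz":0.015,"twist":0}
    - {"tx":0,"ty":0,"tz":0.024,"twist":0}
    - {"tx":0,"ty":0,"tz":0.0285,"twist":0}
    - {"tx":0,"ty":0,"tz":0.0285,"twist":0}
    - {"tx":0,"ty":0,"tz":0.0285,"twist":0}

```text
clock: 12.4
eef_pos: [0.5594, 0.3185, 0.0616]
tool_rot: [0.0, 0.179, 0.984, 0.0]
contact_force: [-0.3, 0.7, -0.2]
width: 0.316
```

Emit:
step_arm:
  targets:
    - {"tx":0,"ty":0,"tz":0.0015,"twist":0}
    - {"tx":0,"ty":0,"tz":0.0015,"twist":0}

```text
clock: 12.65
eef_pos: [0.5591, 0.3184, 0.0597]
tool_rot: [0.0, 0.179, 0.984, 0.0]
contact_force: [-0.3, -0.7, -0.9]
width: 0.318
```

Emit:
step_arm:
  targets:
    - {"tx":0,"ty":0,"tz":0,"twist":0}
    - {"tx":0,"ty":0,"tz":0,"twist":0}
    - {"tx":0,"ty":0,"tz":0,"twist":0}
    - {"tx":0,"ty":0,"tz":0,"twist":0}
    - {"tx":0,"ty":0,"tz":-0.02,"twist":0}
    - {"tx":0,"ty":0,"tz":-0.06,"twist":0}
    - {"tx":0,"ty":0,"tz":-0.095,"twist":0}
    - {"tx":0,"ty":0,"tz":-0.095,"twist":0}
  hand: -0.3

```text
clock: 13.65
eef_pos: [0.5611, 0.3191, 0.1582]
tool_rot: [0.003, 0.179, 0.984, 0.002]
contact_force: [0.8, -0.1, -0.7]
width: 0.649
```

Run:
```python
from h import *
s=observe();print(s["eef_pos"],s["width"]*93);print(to(.5733,.098,.14))
w=wcam(get_image("wrist"),s)
cv2.imwrite("pics/w7.png",w["img"][:,:,::-1]);print(proj(w,(.56,.3178,.089)))
```

```text
[0.56106857 0.31914236 0.15822838] 60.386857035185365
[-0.0892 -0.2028  0.0178]
[313.20069931 207.68967995]
```

View pics/w7.png

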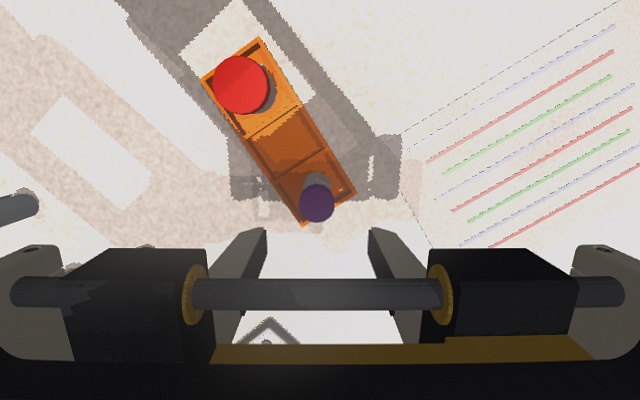

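Emit:
step_arm:
  targets:
    - {"tx":-0.01,"ty":-0.023,"tz":0,"twist":0}
    - {"tx":-0.026,"ty":-0.06,"tz":0,"twist":0}
    - {"tx":-0.045,"ty":-0.102,"tz":0,"twist":0}
    - {"tx":-0.063,"ty":-0.144,"tz":0.008,"twist":0}
    - {"tx":-0.079,"ty":-0.18,"tz":0.014,"twist":0}
    - {"tx":-0.087,"ty":-0.198,"tz":0.017,"twist":0}
    - {"tx":-0.089,"ty":-0.203,"tz":0.018,"twist":0}
    - {"tx":-0.089,"ty":-0.203,"tz":0.018,"twist":0}
    - {"tx":-0.089,"ty":-0.203,"tz":0.018,"twist":0}

```text
clock: 14.82
eef_pos: [0.5709, 0.0983, 0.1368]
tool_rot: [0.0, 0.178, 0.984, 0.0]
contact_force: [-0.3, 0.4, -0.3]
width: 0.652
```

Run:
```python
from h import *
s=observe();print(s["eef_pos"],s["width"]*93);print(to(.5733,.098,.043))
w=wcam(get_image("wrist"),s)
cv2.imwrite("pics/w8.png",w["img"][:,:,::-1]);print(proj(w,(.5733,.098,.075)))
```

```text
[0.57089052 0.09828301 0.13679315] 60.66147294904963
[-0.0023  0.0005  0.0938]
[316.207753   214.20968481]
```

View pics/w8.png

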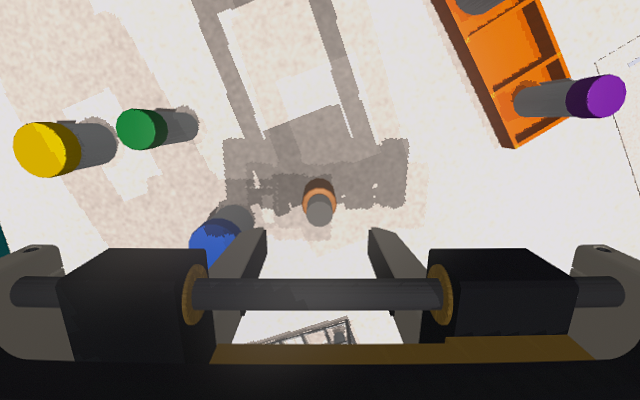

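Emit:
step_arm:
  targets:
    - {"tx":-0.0025,"ty":0.0005,"tz":0.03,"twist":0}
    - {"tx":-0.0025,"ty":0.0005,"tz":0.065,"twist":0}
    - {"tx":-0.0025,"ty":0.0005,"tz":0.083,"twist":0}
    - {"tx":-0.0025,"ty":0.0005,"tz":0.088,"twist":0}
    - {"tx":-0.0025,"ty":0.0005,"tz":0.088,"twist":0}
    - {"tx":-0.0025,"ty":0.0005,"tz":0.088,"twist":0}

```text
clock: 15.62
eef_pos: [0.5742, 0.0969, 0.0498]
tool_rot: [0.001, 0.179, 0.984, 0.0]
contact_force: [0.5, 0.1, 0.6]
width: 0.651
```

Emit:
step_arm:
  targets:
    - {"tx":0,"ty":0,"tz":0,"twist":0}
    - {"tx":0,"ty":0,"tz":0,"twist":0}
    - {"tx":0,"ty":0,"tz":0,"twist":0}
    - {"tx":0,"ty":0,"tz":0,"twist":0}
    - {"tx":0,"ty":0,"tz":0,"twist":0}
    - {"tx":0,"ty":0,"tz":0,"twist":0}
  hand: 1

```text
clock: 16.38
eef_pos: [0.5734, 0.0966, 0.0486]
tool_rot: [-0.0, 0.179, 0.984, -0.0]
contact_force: [0.6, 0.6, -0.8]
width: 0.225
```

Run:
```python
from h import *
s=observe();print(s["eef_pos"],s["width"]*93,s["contact_force"])
print(to(.6003,-.3165,s["eef_pos"][2]+.105))
```

```text
[0.57337222 0.09660164 0.04861739] 20.95114129648284 [ 0.55918935  0.58534597 -0.77306167]
[-0.1706 -0.3772 -0.105 ]
```

Emit:
step_arm:
  targets:
    - {"tx":0,"ty":0,"tz":-0.02,"twist":0}
    - {"tx":0,"ty":0,"tz":-0.055,"twist":0}
    - {"tx":0,"ty":0,"tz":-0.09,"twist":0}
    - {"tx":0,"ty":0,"tz":-0.105,"twist":0}
    - {"tx":-0.01,"ty":-0.022,"tz":-0.105,"twist":0}
    - {"tx":-0.028,"ty":-0.062,"tz":-0.105,"twist":0}
    - {"tx":-0.048,"ty":-0.107,"tz":-0.105,"twist":0}
    - {"tx":-0.069,"ty":-0.152,"tz":-0.105,"twist":0}
    - {"tx":-0.09,"ty":-0.198,"tz":-0.105,"twist":0}
    - {"tx":-0.11,"ty":-0.244,"tz":-0.105,"twist":0}
    - {"tx":-0.13,"ty":-0.288,"tz":-0.105,"twist":0}
    - {"tx":-0.147,"ty":-0.326,"tz":-0.105,"twist":0}

```text
clock: 17.88
eef_pos: [0.5956, -0.262, 0.1523]
tool_rot: [-0.001, 0.179, 0.984, 0.0]
contact_force: [0.4, -0.8, -0.8]
width: 0.228
```

Emit:
step_arm:
  targets:
    - {"tx":-0.014,"ty":-0.032,"tz":0,"twist":0}
    - {"tx":-0.022,"ty":-0.049,"tz":0,"twist":0}
    - {"tx":-0.0235,"ty":-0.051,"tz":0.0,"twist":0}
    - {"tx":-0.0235,"ty":-0.051,"tz":0.0,"twist":0}
    - {"tx":-0.0235,"ty":-0.051,"tz":0.0,"twist":0}

```text
clock: 18.5
eef_pos: [0.6005, -0.3147, 0.1538]
tool_rot: [-0.0, 0.178, 0.984, 0.0]
contact_force: [-0.4, 0.4, -0.6]
width: 0.231
```

Run:
```python
from h import *
s=observe();print(s["eef_pos"],s["width"]*93,s["contact_force"])
print(to(.6003,-.3165,.054))
w=wcam(get_image("wrist"),s)
cv2.imwrite("pics/w9.png",w["img"][:,:,::-1])
for P in [[0.6374, -0.2919], [0.6172, -0.357], [0.4491, -0.3083], [0.4672, -0.2412]]: print(P,proj(w,P+[.022]).round(0))
```

```text
[ 0.60047568 -0.31473654  0.15376596] 21.46520162042798 [-0.40155772  0.44662712 -0.63616963]
[-0.0005 -0.0018  0.0998]
[0.6374, -0.2919] [348. 216.]
[0.6172, -0.357] [284. 219.]
[0.4491, -0.3083] [264.  38.]
[0.4672, -0.2412] [340.  30.]
```

View pics/w9.png

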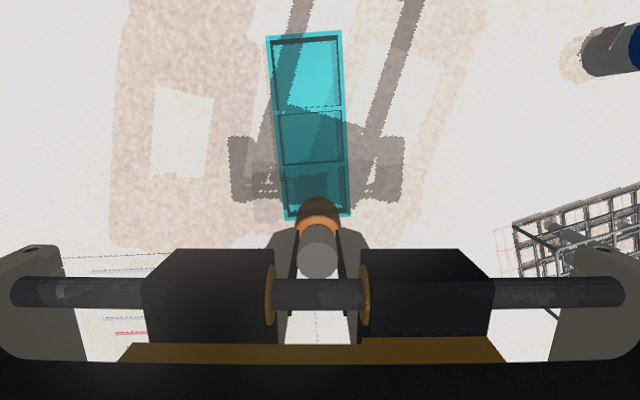

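Emit:
step_arm:
  targets:
    - {"tx":-0.0005,"ty":-0.001,"tz":0.03,"twist":0}
    - {"tx":-0.0005,"ty":-0.001,"tz":0.065,"twist":0}
    - {"tx":-0.0005,"ty":-0.001,"tz":0.085,"twist":0}
    - {"tx":-0.0005,"ty":-0.001,"tz":0.094,"twist":0}
    - {"tx":-0.0005,"ty":-0.001,"tz":0.0985,"twist":0}
    - {"tx":-0.0005,"ty":-0.001,"tz":0.0985,"twist":0}
    - {"tx":-0.0005,"ty":-0.001,"tz":0.0985,"twist":0}

```text
clock: 19.42
eef_pos: [0.6009, -0.3178, 0.0562]
tool_rot: [0.001, 0.179, 0.984, -0.0]
contact_force: [-0.9, -0.4, -1.0]
width: 0.23
```

Run:
```python
from h import *
for i in range(6):
    s=observe();print(s["clock"],s["eef_pos"],s["contact_force"][2]); get_image("wrist")
```

```text
19.425 [ 0.60092198 -0.31775473  0.05623273] -1.0130239376668402
19.475 [ 0.6008472  -0.31776166  0.05615155] -0.01982591431343006
19.525 [ 0.60078347 -0.31774289  0.05603993] -1.4631301320225905
19.575 [ 0.60066636 -0.31763572  0.05586337] -1.0761658427435568
19.625 [ 0.60060055 -0.31760566  0.05570986] -0.8129481645687945
19.675 [ 0.60047847 -0.3175374   0.05553246] -0.6874059478521308
```

Emit:
step_arm:
  targets:
    - {"tx":0,"ty":0,"tz":0.0015,"twist":0}
    - {"tx":0,"ty":0,"tz":0.0015,"twist":0}
    - {"tx":0,"ty":0,"tz":0.0015,"twist":0}

```text
clock: 20.1
eef_pos: [0.6003, -0.3174, 0.0536]
tool_rot: [-0.0, 0.179, 0.984, 0.0]
contact_force: [0.2, 0.0, -1.3]
width: 0.231
```

Emit:
step_arm:
  targets:
    - {"tx":0,"ty":0,"tz":0,"twist":0}
    - {"tx":0,"ty":0,"tz":0,"twist":0}
    - {"tx":0,"ty":0,"tz":0,"twist":0}
    - {"tx":0,"ty":0,"tz":0,"twist":0}
    - {"tx":0,"ty":0,"tz":-0.02,"twist":0}
    - {"tx":0,"ty":0,"tz":-0.06,"twist":0}
    - {"tx":0,"ty":0,"tz":-0.1,"twist":0}
    - {"tx":0,"ty":0,"tz":-0.1,"twist":0}
  hand: -0.3

```text
clock: 21.1
eef_pos: [0.6024, -0.3189, 0.1581]
tool_rot: [0.004, 0.179, 0.984, -0.002]
contact_force: [-0.6, 0.0, -0.1]
width: 0.649
```

Run:
```python
from h import *
s=observe();print(s["eef_pos"],s["width"]*93);print(to(.4645,-.002,.15))
w=wcam(get_image("wrist"),s)
cv2.imwrite("pics/w10.png",w["img"][:,:,::-1]);print(proj(w,(.6003,-.3165,.079)))
```

```text
[ 0.60236652 -0.31885339  0.15814635] 60.35640729753446
[0.2406 0.2481 0.0057]
[317.56232325 201.57921884]
```

View pics/w10.png

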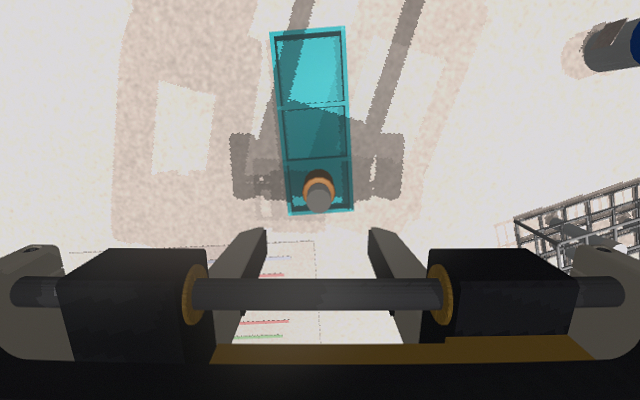

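Emit:
step_arm:
  targets:
    - {"tx":0.02,"ty":0.0208,"tz":0,"twist":0}
    - {"tx":0.052,"ty":0.054,"tz":0,"twist":0}
    - {"tx":0.09,"ty":0.0934,"tz":0,"twist":0}
    - {"tx":0.13,"ty":0.135,"tz":0,"twist":0}
    - {"tx":0.168,"ty":0.1743,"tz":0,"twist":0}
    - {"tx":0.204,"ty":0.2117,"tz":0,"twist":0}
    - {"tx":0.23,"ty":0.2387,"tz":0,"twist":0}
    - {"tx":0.2385,"ty":0.2475,"tz":0.003,"twist":0}
    - {"tx":0.2385,"ty":0.2475,"tz":0.003,"twist":0}
    - {"tx":0.2385,"ty":0.2475,"tz":0.003,"twist":0}

```text
clock: 22.4
eef_pos: [0.4649, -0.0028, 0.1503]
tool_rot: [-0.0, 0.179, 0.984, -0.0]
contact_force: [-0.0, -0.9, -0.4]
width: 0.651
```

Run:
```python
from h import *
s=observe();print(s["eef_pos"],s["width"]*93);print(to(.4645,-.002,.055))
w=wcam(get_image("wrist"),s)
cv2.imwrite("pics/w11.png",w["img"][:,:,::-1]);print(proj(w,(.4645,-.002,.085)))
```

```text
[ 0.46489368 -0.00281004  0.15033951] 60.530562373833654
[0.0007 0.0007 0.0953]
[316.33686829 209.344438  ]
```

View pics/w11.png

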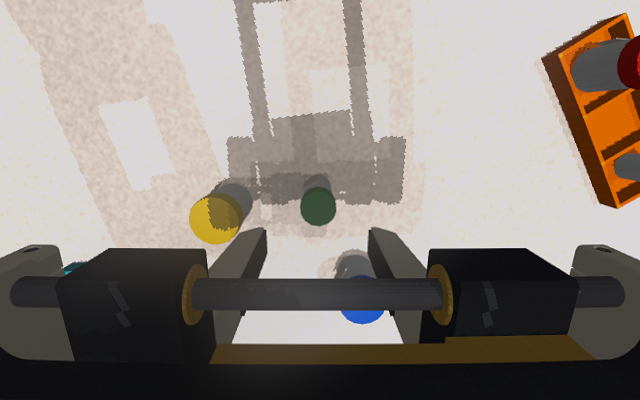

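Emit:
step_arm:
  targets:
    - {"tx":0.0005,"ty":0.0005,"tz":0.03,"twist":0}
    - {"tx":0.0005,"ty":0.0005,"tz":0.065,"twist":0}
    - {"tx":0.0005,"ty":0.0005,"tz":0.088,"twist":0}
    - {"tx":0.0005,"ty":0.0005,"tz":0.095,"twist":0}
    - {"tx":0.0005,"ty":0.0005,"tz":0.095,"twist":0}
    - {"tx":0.0005,"ty":0.0005,"tz":0.095,"twist":0}

```text
clock: 23.2
eef_pos: [0.4649, -0.0016, 0.0565]
tool_rot: [0.001, 0.179, 0.984, -0.0]
contact_force: [-0.1, -0.2, 0.3]
width: 0.653
```

Emit:
step_arm:
  targets:
    - {"tx":0,"ty":0,"tz":0,"twist":0}
    - {"tx":0,"ty":0,"tz":0,"twist":0}
    - {"tx":0,"ty":0,"tz":0,"twist":0}
    - {"tx":0,"ty":0,"tz":0,"twist":0}
    - {"tx":0,"ty":0,"tz":0,"twist":0}
    - {"tx":0,"ty":0,"tz":0,"twist":0}
  hand: 1

```text
clock: 23.95
eef_pos: [0.4641, -0.0011, 0.0558]
tool_rot: [0.0, 0.179, 0.984, -0.0]
contact_force: [-0.4, 0.4, 1.6]
width: 0.316
```

Run:
```python
from h import *
s=observe();print(s["eef_pos"],s["width"]*93,s["contact_force"])
print(to(.5485,-.3013,s["eef_pos"][2]+.105))
```

```text
[ 0.46411166 -0.00112877  0.05576602] 29.40318897839926 [-0.41990711  0.44311776  1.63292011]
[-0.1847 -0.2512 -0.105 ]
```

Emit:
step_arm:
  targets:
    - {"tx":0,"ty":0,"tz":-0.02,"twist":0}
    - {"tx":0,"ty":0,"tz":-0.055,"twist":0}
    - {"tx":0,"ty":0,"tz":-0.09,"twist":0}
    - {"tx":0,"ty":0,"tz":-0.105,"twist":0}
    - {"tx":-0.015,"ty":-0.0204,"tz":-0.105,"twist":0}
    - {"tx":-0.04,"ty":-0.0544,"tz":-0.105,"twist":0}
    - {"tx":-0.07,"ty":-0.095,"tz":-0.105,"twist":0}
    - {"tx":-0.1,"ty":-0.136,"tz":-0.105,"twist":0}
    - {"tx":-0.13,"ty":-0.177,"tz":-0.105,"twist":0}
    - {"tx":-0.158,"ty":-0.215,"tz":-0.105,"twist":0}
    - {"tx":-0.177,"ty":-0.241,"tz":-0.105,"twist":0}
    - {"tx":-0.1847,"ty":-0.2512,"tz":-0.105,"twist":0}

```text
clock: 25.45
eef_pos: [0.548, -0.3027, 0.159]
tool_rot: [-0.001, 0.18, 0.984, 0.0]
contact_force: [-0.4, 0.7, -0.5]
width: 0.319
```

Emit:
step_arm:
  targets:
    - {"tx":0,"ty":0,"tz":0,"twist":0}
    - {"tx":0,"ty":0,"tz":0,"twist":0}
    - {"tx":0,"ty":0,"tz":0,"twist":0}

```text
clock: 25.82
eef_pos: [0.5484, -0.2999, 0.1609]
tool_rot: [-0.0, 0.178, 0.984, 0.0]
contact_force: [0.2, -0.5, -0.5]
width: 0.312
```

Run:
```python
from h import *
s=observe();print(s["eef_pos"],s["width"]*93,s["contact_force"])
print(to(.5485,-.3013,.0605))
w=wcam(get_image("wrist"),s)
cv2.imwrite("pics/w12.png",w["img"][:,:,::-1])
```

```text
[ 0.54835658 -0.29991238  0.16087413] 28.979106038344305 [ 0.1526892  -0.46640413 -0.45576342]
[-0.0006 -0.0013  0.1004]
```

View pics/w12.png

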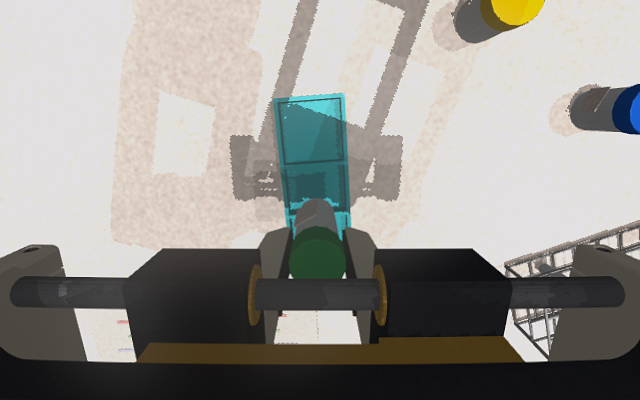

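Emit:
step_arm:
  targets:
    - {"tx":-0.0005,"ty":-0.001,"tz":0.03,"twist":0}
    - {"tx":-0.0005,"ty":-0.001,"tz":0.065,"twist":0}
    - {"tx":-0.0005,"ty":-0.001,"tz":0.086,"twist":0}
    - {"tx":-0.0005,"ty":-0.001,"tz":0.096,"twist":0}
    - {"tx":-0.0005,"ty":-0.001,"tz":0.1,"twist":0}
    - {"tx":-0.0005,"ty":-0.001,"tz":0.1,"twist":0}
    - {"tx":-0.0005,"ty":-0.001,"tz":0.1,"twist":0}
    - {"tx":-0.0005,"ty":-0.001,"tz":0.1,"twist":0}

```text
clock: 26.88
eef_pos: [0.5489, -0.3027, 0.0614]
tool_rot: [0.001, 0.179, 0.984, -0.0]
contact_force: [-0.5, 0.5, -0.1]
width: 0.318
```

Emit:
step_arm:
  targets:
    - {"tx":0,"ty":0,"tz":0.001,"twist":0}
    - {"tx":0,"ty":0,"tz":0.001,"twist":0}
    - {"tx":0,"ty":0,"tz":0.001,"twist":0}

```text
clock: 27.25
eef_pos: [0.5487, -0.3025, 0.0598]
tool_rot: [0.0, 0.179, 0.984, -0.0]
contact_force: [0.7, 0.5, 0.8]
width: 0.314
```

Emit:
step_arm:
  targets:
    - {"tx":0,"ty":0,"tz":0,"twist":0}
    - {"tx":0,"ty":0,"tz":0,"twist":0}
    - {"tx":0,"ty":0,"tz":0,"twist":0}
    - {"tx":0,"ty":0,"tz":0,"twist":0}
    - {"tx":0,"ty":0,"tz":-0.02,"twist":0}
    - {"tx":0,"ty":0,"tz":-0.06,"twist":0}
    - {"tx":0,"ty":0,"tz":-0.095,"twist":0}
    - {"tx":0,"ty":0,"tz":-0.095,"twist":0}
    - {"tx":0,"ty":0,"tz":-0.095,"twist":0}
  hand: -0.3

```text
clock: 28.38
eef_pos: [0.5481, -0.3021, 0.154]
tool_rot: [-0.0, 0.179, 0.984, 0.0]
contact_force: [0.4, -0.3, -0.6]
width: 0.652
```

Run:
```python
from h import *
s=observe();print(s["eef_pos"],s["width"]*93);print(to(.4475,-.094,.15))
w=wcam(get_image("wrist"),s)
cv2.imwrite("pics/w13.png",w["img"][:,:,::-1]);print(proj(w,(.5485,-.3013,.089)))
```

```text
[ 0.54811601 -0.30206548  0.15395072] 60.645594379196645
[0.1674 0.1593 0.0042]
[316.56551447 210.43636743]
```

View pics/w13.png

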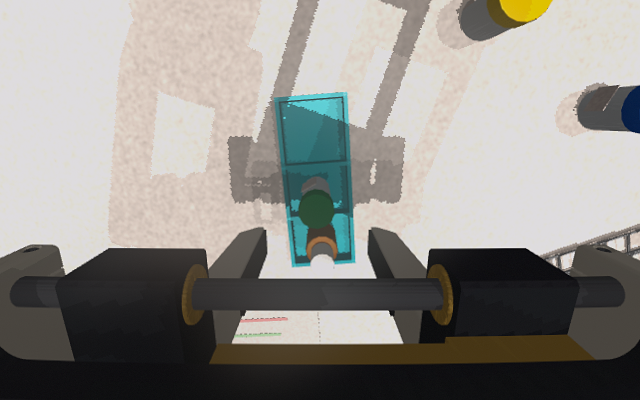

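Green tube at (316,208) is upright in the middle cell, and the bottle at (322,255) is untouched. Next is the yellow jar.

Emit:
step_arm:
  targets:
    - {"tx":0.018,"ty":0.0171,"tz":0,"twist":0}
    - {"tx":0.048,"ty":0.0457,"tz":0,"twist":0}
    - {"tx":0.082,"ty":0.078,"tz":0,"twist":0}
    - {"tx":0.116,"ty":0.1104,"tz":0,"twist":0}
    - {"tx":0.146,"ty":0.139,"tz":0,"twist":0}
    - {"tx":0.163,"ty":0.1551,"tz":0.002,"twist":0}
    - {"tx":0.1674,"ty":0.1593,"tz":0.004,"twist":0}
    - {"tx":0.1674,"ty":0.1593,"tz":0.004,"twist":0}
    - {"tx":0.1674,"ty":0.1593,"tz":0.004,"twist":0}
  hand: -0.4

```text
clock: 29.55
eef_pos: [0.4487, -0.0954, 0.1506]
tool_rot: [0.0, 0.179, 0.984, -0.0]
contact_force: [-0.0, -0.7, 0.2]
width: 0.701
```

Run:
```python
from h import *
s=observe();print(s["eef_pos"],s["width"]*93);print(to(.4475,-.094,.04))
w=wcam(get_image("wrist"),s)
cv2.imwrite("pics/w14.png",w["img"][:,:,::-1]);print(proj(w,(.4475,-.094,.068)))
```

```text
[ 0.44868152 -0.0954347   0.15058271] 65.17013669816767
[0.0017 0.001  0.1106]
[316.73580546 202.44311144]
```

View pics/w14.png

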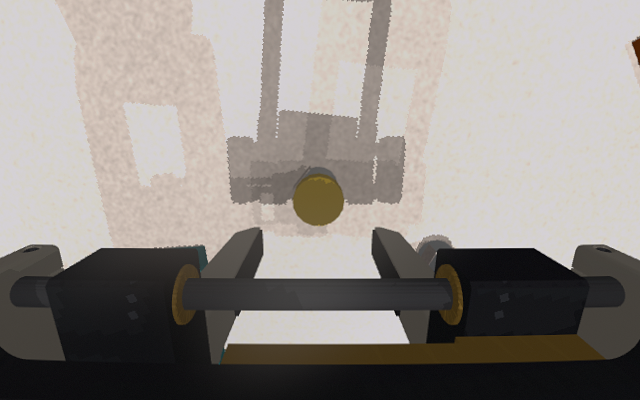

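Lid at (318,200), predicted (317,202).

Emit:
step_arm:
  targets:
    - {"tx":0.001,"ty":0.001,"tz":0.035,"twist":0}
    - {"tx":0.001,"ty":0.001,"tz":0.075,"twist":0}
    - {"tx":0.001,"ty":0.001,"tz":0.1,"twist":0}
    - {"tx":0.001,"ty":0.001,"tz":0.11,"twist":0}
    - {"tx":0.001,"ty":0.001,"tz":0.11,"twist":0}
    - {"tx":0.001,"ty":0.001,"tz":0.11,"twist":0}

```text
clock: 30.35
eef_pos: [0.4483, -0.0936, 0.0416]
tool_rot: [0.001, 0.179, 0.984, -0.0]
contact_force: [-0.3, -0.2, -0.1]
width: 0.701
```

Emit:
step_arm:
  targets:
    - {"tx":0,"ty":0,"tz":0,"twist":0}
    - {"tx":0,"ty":0,"tz":0,"twist":0}
    - {"tx":0,"ty":0,"tz":0,"twist":0}
    - {"tx":0,"ty":0,"tz":0,"twist":0}
    - {"tx":0,"ty":0,"tz":0,"twist":0}
    - {"tx":0,"ty":0,"tz":0,"twist":0}
  hand: 1

```text
clock: 31.1
eef_pos: [0.4478, -0.0932, 0.0411]
tool_rot: [0.0, 0.179, 0.984, -0.0]
contact_force: [-0.4, 1.3, 4.9]
width: 0.479
```

Run:
```python
from h import *
s=observe();print(s["eef_pos"],s["width"]*93,s["contact_force"])
print(to(.4909,-.2844,s["eef_pos"][2]+.08))
```

```text
[ 0.4477709  -0.09323071  0.04106282] 44.54764968990654 [-0.44502413  1.28902183  4.8723218 ]
[-0.1078 -0.1637 -0.0799]
```

Emit:
step_arm:
  targets:
    - {"tx":0,"ty":0,"tz":-0.02,"twist":0}
    - {"tx":0,"ty":0,"tz":-0.055,"twist":0}
    - {"tx":0,"ty":0,"tz":-0.08,"twist":0}
    - {"tx":-0.012,"ty":-0.0182,"tz":-0.08,"twist":0}
    - {"tx":-0.034,"ty":-0.0516,"tz":-0.08,"twist":0}
    - {"tx":-0.06,"ty":-0.0911,"tz":-0.08,"twist":0}
    - {"tx":-0.084,"ty":-0.1276,"tz":-0.08,"twist":0}
    - {"tx":-0.102,"ty":-0.155,"tz":-0.08,"twist":0}
    - {"tx":-0.1078,"ty":-0.1637,"tz":-0.08,"twist":0}
    - {"tx":-0.1078,"ty":-0.1637,"tz":-0.08,"twist":0}
    - {"tx":-0.1078,"ty":-0.1637,"tz":-0.08,"twist":0}

```text
clock: 32.48
eef_pos: [0.4901, -0.2829, 0.1201]
tool_rot: [-0.001, 0.179, 0.984, 0.001]
contact_force: [0.3, 0.3, -0.8]
width: 0.475
```

Run:
```python
from h import *
s=observe();print(s["eef_pos"],s["width"]*93,s["contact_force"])
print(to(.4909,-.2844,.046))
w=wcam(get_image("wrist"),s)
cv2.imwrite("pics/w15.png",w["img"][:,:,::-1])
```

```text
[ 0.49006002 -0.28292501  0.12005341] 44.16779901617348 [ 0.34989871  0.2632125  -0.79352047]
[-0.0014 -0.0012  0.0741]
```

View pics/w15.png

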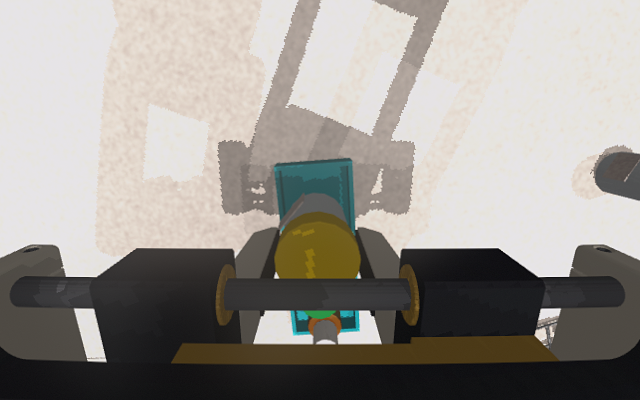

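Emit:
step_arm:
  targets:
    - {"tx":-0.001,"ty":-0.001,"tz":0.03,"twist":0}
    - {"tx":-0.001,"ty":-0.001,"tz":0.055,"twist":0}
    - {"tx":-0.001,"ty":-0.001,"tz":0.067,"twist":0}
    - {"tx":-0.001,"ty":-0.001,"tz":0.073,"twist":0}
    - {"tx":-0.001,"ty":-0.001,"tz":0.0745,"twist":0}
    - {"tx":-0.001,"ty":-0.001,"tz":0.0745,"twist":0}
    - {"tx":-0.001,"ty":-0.001,"tz":0.0745,"twist":0}

```text
clock: 33.4
eef_pos: [0.4916, -0.2859, 0.0468]
tool_rot: [0.001, 0.179, 0.984, -0.0]
contact_force: [0.1, -0.5, -1.7]
width: 0.477
```

Emit:
step_arm:
  targets:
    - {"tx":0,"ty":0,"tz":0.0005,"twist":0}
    - {"tx":0,"ty":0,"tz":0.0005,"twist":0}
    - {"tx":0,"ty":0,"tz":0.0005,"twist":0}

```text
clock: 33.78
eef_pos: [0.4912, -0.2855, 0.0457]
tool_rot: [0.0, 0.179, 0.984, -0.0]
contact_force: [0.3, 0.9, -0.0]
width: 0.481
```

Emit:
step_arm:
  targets:
    - {"tx":0,"ty":0,"tz":0,"twist":0}
    - {"tx":0,"ty":0,"tz":0,"twist":0}
    - {"tx":0,"ty":0,"tz":0,"twist":0}
    - {"tx":0,"ty":0,"tz":0,"twist":0}
    - {"tx":0,"ty":0,"tz":-0.02,"twist":0}
    - {"tx":0,"ty":0,"tz":-0.06,"twist":0}
    - {"tx":0,"ty":0,"tz":-0.11,"twist":0}
    - {"tx":0.04,"ty":0.04,"tz":-0.15,"twist":0}
    - {"tx":0.08,"ty":0.08,"tz":-0.16,"twist":0}
    - {"tx":0.09,"ty":0.09,"tz":-0.16,"twist":0}
    - {"tx":0.09,"ty":0.09,"tz":-0.16,"twist":0}
  hand: -0.4

```text
clock: 35.15
eef_pos: [0.4386, -0.1692, 0.2059]
tool_rot: [0.0, 0.178, 0.984, -0.0]
contact_force: [0.1, -0.2, 0.2]
width: 0.7
```

Run:
```python
from h import *
s=observe();w=wcam(get_image("wrist"),s)
D={"wrist":w,"top":get_image("top"),"side":get_image("side")}
for n,d in D.items(): cv2.imwrite(f"pics/{n}F.png",d["img"][:,:,::-1])
c={'teal':((.5427,-.2996),-16.4),'orange':((.5012,.3054),11.9)}
def loc(t,p):
    o,a=c[t];a=np.radians(a);v=np.array(p[:2])-o;return np.round([v[0]*np.cos(a)+v[1]*np.sin(a),-v[0]*np.sin(a)+v[1]*np.cos(a)],4)
for n,t,h in(('yellow','teal',.072),('green','teal',.089),('red','orange',.072),('purple','orange',.089),('blue','teal',.068)):
    for v in('top','side'):
        for b in blob(D[v],n,30):
            m=cv2.moments(b);u=(m['m10']/m['m00'],m['m01']/m['m00']);p=plane(D[v],u,h)
            print(n,v,np.round(u,1),p.round(4)[:2],t,loc(t,p))
```

```text
yellow top [483.  258.8] [ 0.4909 -0.2844] teal [-0.054 -0.   ]
yellow side [271.  306.5] [ 0.4901 -0.2876] teal [-0.0538 -0.0033]
green top [492.9 225.4] [ 0.5489 -0.3008] teal [0.0063 0.0006]
green side [446.8   8.5] [1.132  0.8345] teal [0.2452 1.2544]
green side [304.7 309.3] [ 0.5484 -0.3048] teal [ 0.0069 -0.0034]
green side [412.7  10. ] [1.0035 0.8292] teal [0.1233 1.213 ]
red top [163.5 291.2] [0.449 0.295] orange [-0.0532  0.0006]
red side [256.5 107.5] [0.4477 0.2929] orange [-0.0549 -0.0012]
purple top [148.6 230.5] [0.5594 0.3186] orange [0.0597 0.0009]
purple side [296.7  95.9] [0.5584 0.3163] orange [ 0.0583 -0.0011]
blue top [136.1  89.6] [0.8441 0.3655] teal [0.1014 0.7232]
blue top [321.3 218.9] [0.5728 0.0032] teal [-0.0566  0.299 ]
blue side [308.5 184.9] [0.5724 0.001 ] teal [-0.0564  0.2968]
blue side [397.3  99.8] [0.8415 0.3119] teal [0.114 0.671]
```

View pics/topF.png

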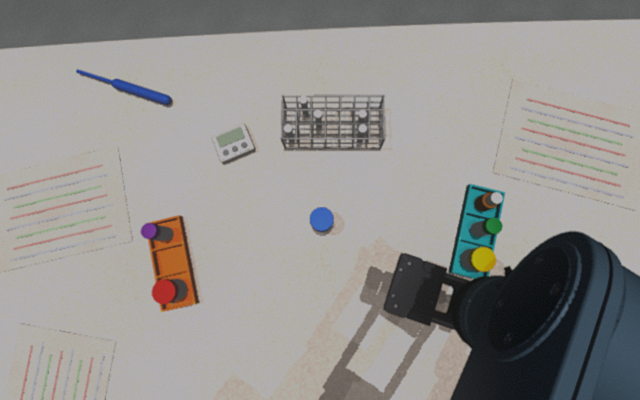

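View pics/sideF.png

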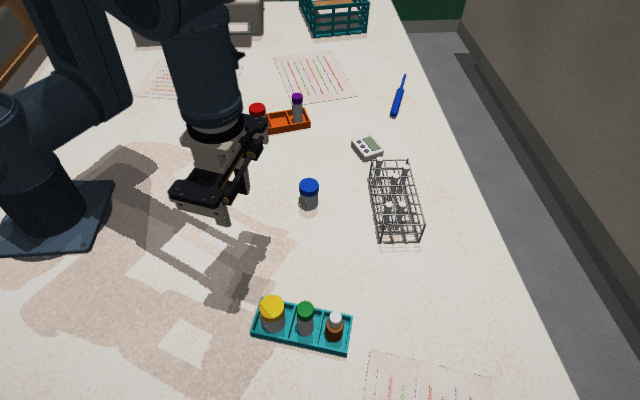

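View pics/wristF.png

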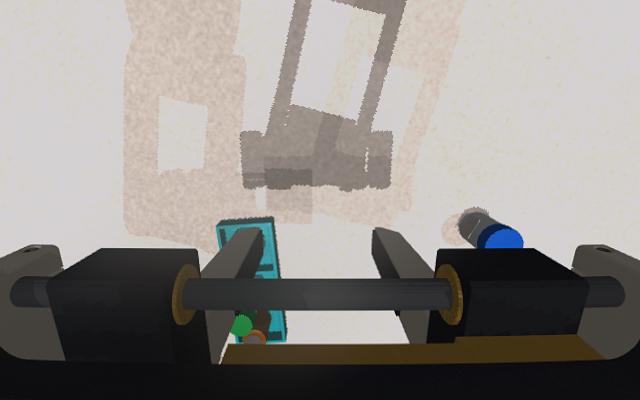

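All are upright and centred in their cells to within about 4 mm. Blue jar, rack and timer are unmoved.

```bash
python3 -c "
from station import *
print(job_done())"
```

```text
the job is handed in; nothing more can be done
None
```

Both kits are made up and the job was handed in at about 35 s; no verdict was reported. In the teal tray, the yellow jar is in the wide cell, the green tube in the middle cell and the dropper bottle in the far cell. In the orange tray, the red jar is in the wide cell and the purple tube in the far cell.

- **Placing:** In the last top and side pictures, the lid and cap centres of the two jars and two tubes lie within about 4 mm of their cell centres. The two views differ by up to 4 mm across the trays, well inside the tolerances. I checked the dropper bottle by eye only, and it stands upright in its cell.
- **Bystanders:** The blue jar measured within about 1 mm of where it started. The rack and timer look unmoved, but I did not measure them.
- **Arm:** It ended clear of everything, with the gripper open. Grasps and placings showed no contact force above about 6 N.
- **Mishap:** The first move call was refused because the rows left out "twist"; nothing moved.

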